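# Set the flame slider under the griddle and light the camp stove

## Robot

A 7-joint arm with a two-finger parallel gripper is mounted at the origin on the work surface. World frame = base frame: x ahead of the robot, y to its left, z up, the work surface at z = 0. Lengths are in m, angles in rad, forces in N, time in s.
With the tool pointing down it reaches from about 0.425 to 0.925 m from the base axis. Payload 6.8 kg.
Tool frame: the origin (TCP) lies between the finger pads; the fingertips stand r.tip_extent ahead of it and the grasp point (between the pads) lies 5 mm behind it (r.tip_extent is the distance from the TCP to the fingertips, in m); y points along the fingers, x is the direction in which the jaws open and shut, and the axes are right-handed (so a half turn about y gives the same grasp; the last joint's range is limited). The gripper opens to 85 mm and grips with 20 to 120 N. Pads are 22 mm wide; open, the fingers measure 114 mm over their backs; the gripper's body (76 mm by 85 mm) begins 54 mm behind the grasp point. The pads swing forward as they close: fully open they stand 13 mm farther back than shut.
Start: joints at [1.157, 0.477, 0.022, 1.555, -0.011, 1.109, -0.083], TCP at [0.203, -0.644, 0.245] pointing down, gripper open.
Joint ranges: [-2.96, 2.96], [-0.34, 2.1], [-1.41, 1.46], [0.24, 2.44], [-1.37, 4.51], [0.17, 1.92], [-2.96, 2.96]. Speed limits (rad/s): [2.39, 2.39, 3.14, 3.14, 3.14, 3.14, 3.14].

## Interface

Orientations are given as a rotation vector (axis times angle).
In Python, from bench import r gives the robot as it stands.
- The arm moves only by the tool send_rows, never from a script. Its argument "plan" is a list of rows, each a list of 5 numbers: the shift along the tool's x, y, z in cm, then the turn about the tool's y in degrees, then the opening, from 0 (shut) to 1 (fully open). In form: [[dx, dy, dz, spin, grip], ...]. A call has 1 to 12 rows; each row shifts and turns the commanded pose from where the row before left it, along the tool's axes as they then stand; what a row does not reach is not made up. A row lasts 1/8 s, in which the tool goes at most 62.5 mm and 10.7 degrees, less where a joint would pass 70% of its speed; a pose out of reach is approached as far as the arm can. A call is refused whole if a number of a shift passes 6.25 or a number of a turn 10.7, either way. A call with a gripper value outside its range is refused whole. The fingers move at their own pace and stop on an object; "force" is the grip in N (left out, the last holds). Time passes only in rows, so rows that do not move let the fingers close. It gives the time, the measured TCP pose, the force and the opening at its end, in the units of the state.
- r.get_obs(): the state, without advancing time (a new reading comes with each control period).
- r.grab_frame(name): name is "side" or "top" or "wrist"; returns a dict with "image" (400x640x3 uint8, red, green, blue), "camera_matrix" (3x3 intrinsics, pixels), "cam_to_world" (4x4, takes a point from camera to world coordinates). Camera axes: x right, y down, z forward; pixel columns grow to the right and rows downward; lengths in m; the calibration is good to about 2 mm. A picture is of the moment at which its call begins. There is no depth.
- r.hand_in(): hands the job in, once; it reports no verdict.
Trained networks look in the newest picture that a camera, given by its name, has taken for a name from the list of things; names that differ only in an ending like _2 or _b are one class to them, and where a whole thing is asked for, a point or a joint stands for the part that bears it (a point fixed in the world has none). Each returns a list of dicts, best first, with "p" (0 to 1); they miss things now and then, are a little off and sometimes report something else, mostly with a low value. They report only what shows in the picture. A call takes as long as a camera call. They do not tell look-alikes from the thing itself.
- r.recognise(camera, target): "rect" ([left, top, right, bottom] in pixels, round what is visible of it).
The state is a dict: "clock": time; "joints": joint angles; "qvel": joint speeds; "tau": joint torques, N m; "tcp_pos": TCP position; "orientation": TCP orientation; "contact_force": force on the tool from outside, world axes, zero at the start; "moment": the same for the moment, N m; "grip_width": finger opening in m.
Only numpy, scipy, OpenCV 4.12 (cv2) and the standard library are available. Lean on these libraries where they do the work, as an engineer would, in place of code of your own. Each camera call takes 0.05 s, during which the arm holds its last target.

## Task

Light the burner that the black griddle stands on: first take the yellow lighter off the control deck and lay it lengthwise along the top of the narrow blue raised ledge, then push that burner's black slider along its slot until its white line is level with the red mark beside the slot, and last press the red igniter button fully down and let it go. Push the slider gently from its side, do not pinch it, and do not press the igniter before the slider is set. Leave the other burner's slider, the griddle, the tin cup, the pepper tin, and the wooden spoon as they are.

Things in the scene. Friction and masses are not known exactly. Their poses are not given: they have to be found in the camera images.
- stove: Green two-burner camp stove, fixed, 360 (x) x 560 (y) x 85 mm. Origin: centre of its underside; +x away from the robot, +y its left. Silver control deck on the robot side (x -0.17 to -0.07, z = 0.085) with two slots along y on the line x = -0.12 (flat), one per burner, igniter between; burner grates behind at z = 0.10. The left slider serves the left burner.
- burner_left (a point): Centre of the left (+y) burner's grate, on its top: stove frame (0.06, 0.14, 0.10).
- burner_right (a point): Centre of the right (-y) burner's grate, on its top: stove frame (0.06, -0.14, 0.10).
- left_slider: Black grip of the left slider, 26 (stove x) x 16 (stove y) mm, top 24 mm above the deck, a white line along x on the middle of its top. Origin: on the deck under that line; axes as the stove's. Slides along stove y from 0.22 (outer end, near which it starts) to 0.06; stays where left, takes about 2 N.
- right_slider: The right slider's grip, same shape; slides from stove y = -0.22 (outer end, near which it starts) to y = -0.06 (inner end).
- left_mark: Red mark of the left slot: a flat pair of red dashes, 6 mm wide (y), one on each side of the slot, painted on the deck. Origin on the slot's centre line, on the deck; axes as the stove's. The slider is set when its white line has the same stove y as this.
- right_mark: Red mark of the right slot, as the left one.
- igniter (a joint): Travel of the igniter in m: 0 up, 0.006 fully down; a spring of up to 5 N brings it back up.
- igniter_top (a point): Centre of the top of the red round igniter button (24 mm across, in a low black housing), on the control deck midway between the slots at stove (-0.135, 0); pressed straight down.
- lighter: Yellow pocket lighter with a steel head, lying flat on the control deck across the slot of the burner under the griddle, in the slider's way. 80 mm (own x) x 24 mm (own y) x 14 mm thick, 30 g. Origin: centre of its underside; steel head at +x.
- ledge: Steel rest, fixed, on the cart beside the stove, left or right: base 130 x 64 x 6 mm, thin upright web, and on top a level blue ledge 130 mm (own x) x 32 mm (own y), its upper face 100 mm above the cart. Origin: centre of its underside.
- ledge_top (a point): Centre of the ledge's upper face; x along the ledge.
- griddle: Black cast aluminium griddle, 210 (x) x 230 (y) x 18 mm, standing on the left or the right burner. Origin: centre of its underside.
- tin_cup: Tin measuring cup, 90 mm across, 75 mm high, wire handle, standing on the other burner. Origin: centre of its underside.
- pepper_tin: Small red pepper tin, 34 mm across, 55 mm high, standing on the control deck behind the igniter. Origin: centre of its underside.
- spoon: Wooden spoon, 250 mm long (own x, bowl at +x), lying on the cart on the side of the stove away from the ledge.
Not all that is in view belongs to the job. What is meant by the lighter is not turquoise, and is the larger of those in its own colour.

How it is judged:
On the way, in this order (a step that is already met when the one before it is completed fails the run):
1. the lighter lies released along the top of the ledge (x of lighter in the frame of ledge_top between -0.045 and 0.045 m and y of lighter in the frame of ledge_top between -0.014 and 0.014 m and z of lighter in the frame of ledge_top between -0.018 and 0.018 m and angle between the x axis of lighter and the x axis of ledge, either way round below 0.35 rad and linear speed of lighter below 0.02 m/s and contact force between the fingers and lighter below 0.2 N and contact force between lighter and ledge above 0.1 N), for 0.2 s.
2. the slider of the burner under the griddle stands at its red mark (((horizontal distance between griddle and burner_left below 0.05 m and y of left_slider in the frame of left_mark between -0.005 and 0.005 m) or (horizontal distance between griddle and burner_right below 0.05 m and y of right_slider in the frame of right_mark between -0.005 and 0.005 m))), for 0.3 s.
3. the igniter is pressed down with the slider at its mark (value of joint igniter above 0.0045 m and ((horizontal distance between griddle and burner_left below 0.05 m and y of left_slider in the frame of left_mark between -0.005 and 0.005 m) or (horizontal distance between griddle and burner_right below 0.05 m and y of right_slider in the frame of right_mark between -0.005 and 0.005 m))), for 0.05 s.
At the end, for the whole second after the job is handed in: Lighter at rest, released, on the ledge: within 14 mm of its centre line, 45 mm of its middle, 20 degrees of its length; the griddle burner's slider at rest within 5 mm of its mark; igniter up again; griddle, cup, pepper tin and spoon within 12 mm of their starts (all of step 1 and ((horizontal distance between griddle and burner_left below 0.05 m and y of left_slider in the frame of left_mark between -0.005 and 0.005 m) or (horizontal distance between griddle and burner_right below 0.05 m and y of right_slider in the frame of right_mark between -0.005 and 0.005 m)) and value of joint igniter below 0.0015 m and linear speed of each of left_slider, right_slider below 0.01 m/s and distance of each of griddle, tin_cup, pepper_tin, spoon from where it was at the start of the episode below 0.012 m); the robot touches nothing.
It fails at once if the igniter is pressed (over 2.5 mm) while the griddle's slider is more than 5 mm off its mark (value of joint igniter above 0.0025 m and not ((horizontal distance between griddle and burner_left below 0.05 m and y of left_slider in the frame of left_mark between -0.005 and 0.005 m) or (horizontal distance between griddle and burner_right below 0.05 m and y of right_slider in the frame of right_mark between -0.005 and 0.005 m))).
It fails at once if the other burner's slider is moved more than 8 mm ((horizontal distance between griddle and burner_left below 0.05 m and distance of right_slider from where it was at the start of the episode above 0.008 m) or (horizontal distance between griddle and burner_right below 0.05 m and distance of left_slider from where it was at the start of the episode above 0.008 m)).
It fails at once if a slider is pinched or pushed with more than 18 N (contact force between the fingers and left_slider above 18 N or contact force between the fingers and right_slider above 18 N).
It fails at once if griddle, tin cup, pepper tin or spoon is shifted more than 12 mm or the cup or tin tipped (distance of any of griddle, tin_cup, pepper_tin, spoon from where it was at the start of the episode above 0.012 m or angle between any of tin_cup, pepper_tin's own z axis and vertical above 0.3 rad).
It also fails if it takes over 61 s, if anything falls off the work surface, if the arm or the gripper's body presses on something with over 40 N, if the wrist force passes 120 N, or if a joint passes its speed limit or range.

## Working session

There is one attempt and no reset: what is moved stays moved. The work goes in short steps, Python scripts to look and compute and a tool call to move; the robot and the scene stay as the last step left them, time stands still between calls to the robot, and variables do not carry over. Pictures are saved under pics/ and viewed, and the job is handed in when it is done.

Besides the shell and the picture viewer there is one more tool, called after "Request:" as a command line: name --pt "numbers of a row" for each row, then --argument value for the rest. send_rows: Moves the arm, as the interface text tells. Its arguments: {"type":"object","properties":{"plan":{"type":"array","items":{"type":"array","items":{"type":"number"}}},"force":{"type":"number"}},"required":["plan"]}

```bash
mkdir -p pics; ls; cat > h.py <<'E'
from bench import r
import numpy as np, cv2
from scipy.spatial.transform import Rotation as R
def snap(n,tag):
    f=r.grab_frame(n); cv2.imwrite(f'pics/{tag}.png',f['image'][:,:,::-1]); np.savez(f'pics/{tag}.npz',**f); return f
def ray(f,u,v):
    K=f['camera_matrix'];T=f['cam_to_world']
    d=T[:3,:3]@np.linalg.solve(K,[u,v,1.]);return T[:3,3],d/np.linalg.norm(d)
def onz(f,u,v,z):
    o,d=ray(f,u,v);return o+d*(z-o[2])/d[2]
def tri(*obs):
    A=np.zeros((3,3));b=np.zeros(3)
    for f,u,v in obs:
        o,d=ray(f,u,v);P=np.eye(3)-np.outer(d,d);A+=P;b+=P@o
    x=np.linalg.solve(A,b)
    return x,[np.linalg.norm((np.eye(3)-np.outer(d,d))@(x-o)) for o,d in (ray(*q) for q in obs)]
def proj(f,p):
    T=f['cam_to_world'];c=T[:3,:3].T@(np.array(p)-T[:3,3]);q=f['camera_matrix']@c;return q[:2]/q[2]
def load(t): return dict(np.load(f'pics/{t}.npz'))
E
python3 - <<'E'
from h import *
np.set_printoptions(precision=4,suppress=True)
o=r.get_obs();print(o, r.tip_extent); print(R.from_rotvec(o['orientation']).as_matrix())
for n in('side','top','wrist'):
    f=snap(n,n+'0');print(n,f['camera_matrix'],f['cam_to_world'])
E
```

```text
pics
{'clock': 0.0, 'joints': array([ 1.1569,  0.4778,  0.0224,  1.5565, -0.0115,  1.1093, -0.0831]), 'qvel': array([ 0.0001, -0.0012,  0.0017, -0.0013,  0.0001, -0.0003,  0.0014]), 'tau': array([  0.0005, -59.6445,   1.6079, -28.1199,   0.0125,   0.0094,
         0.    ]), 'tcp_pos': array([ 0.203 , -0.6432,  0.2443]), 'orientation': array([-1.3375,  0.9822, -0.9796]), 'contact_force': array([ 0.919 ,  0.0843, -0.6922]), 'moment': array([-0.0189,  0.027 ,  0.0417]), 'grip_width': 0.08566243076999377} 0.014
[[ 0.301  -0.0007  0.9536]
 [-0.9536  0.0017  0.301 ]
 [-0.0018 -1.     -0.0002]]
side [[362.6791   0.     322.047 ]
 [  0.     362.6791 205.6324]
 [  0.       0.       1.    ]] [[-0.9041 -0.3065  0.2979  0.2815]
 [-0.4274  0.6512 -0.6271  0.5465]
 [-0.0019 -0.6942 -0.7197  0.741 ]
 [ 0.      0.      0.      1.    ]]
top [[515.2076   0.     315.791 ]
 [  0.     515.2076 198.7588]
 [  0.       0.       1.    ]] [[ 0.0282 -0.9915  0.1273  0.3661]
 [-0.9996 -0.0277  0.0062 -0.0187]
 [-0.0026 -0.1274 -0.9919  1.376 ]
 [ 0.      0.      0.      1.    ]]
wrist [[360.4615   0.     313.8965]
 [  0.     360.4615 199.1826]
 [  0.       0.       1.    ]] [[ 0.3006 -0.907  -0.2948  0.2784]
 [-0.9537 -0.2862 -0.0921 -0.6206]
 [-0.0008  0.3089 -0.9511  0.3732]
 [ 0.      0.      0.      1.    ]]
```

View pics/top0.png

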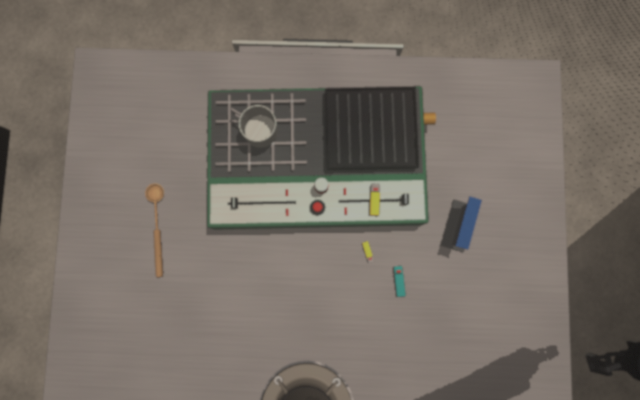

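View pics/side0.png

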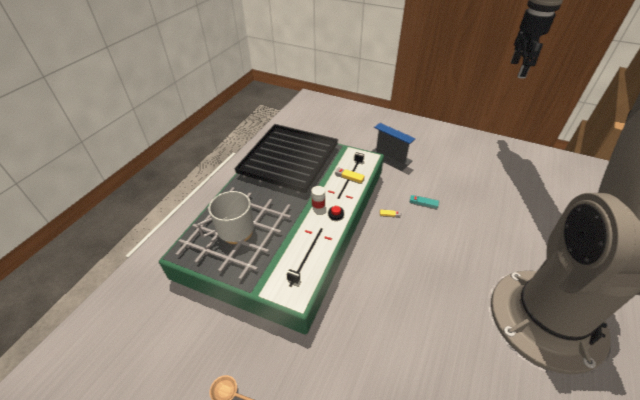

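View pics/wrist0.png

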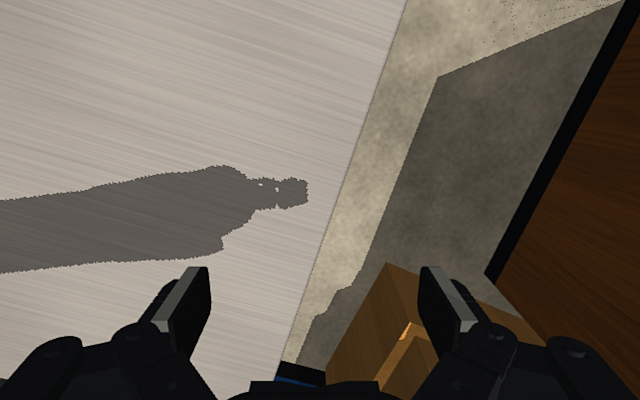

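```bash
python3 - <<'E'
import cv2
a=cv2.imread('pics/top0.png')[160:300,300:490];cv2.imwrite('pics/t0z.png',cv2.resize(a,None,fx=4.2,fy=4.2,interpolation=cv2.INTER_CUBIC))
a=cv2.imread('pics/side0.png')[110:250,270:450];cv2.imwrite('pics/s0z.png',cv2.resize(a,None,fx=4.2,fy=4.2,interpolation=cv2.INTER_CUBIC))
E
```

```text
(no output)
```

View pics/t0z.png

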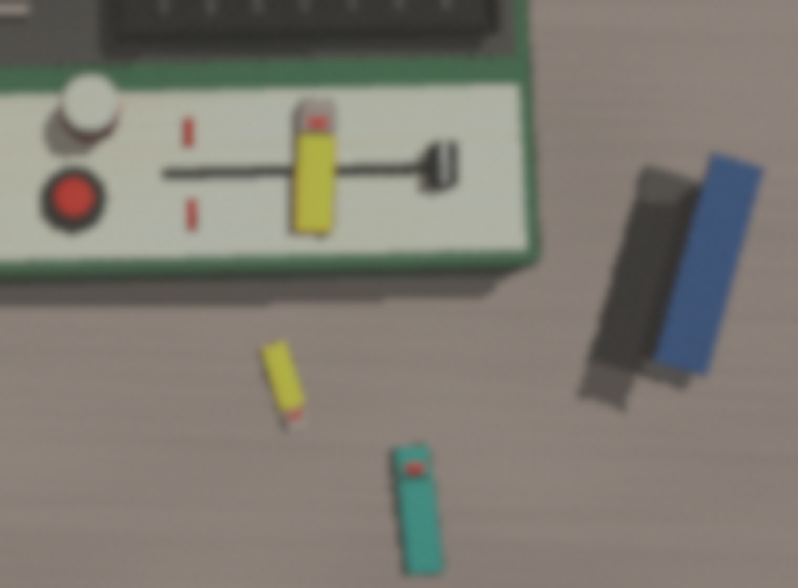

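View pics/s0z.png

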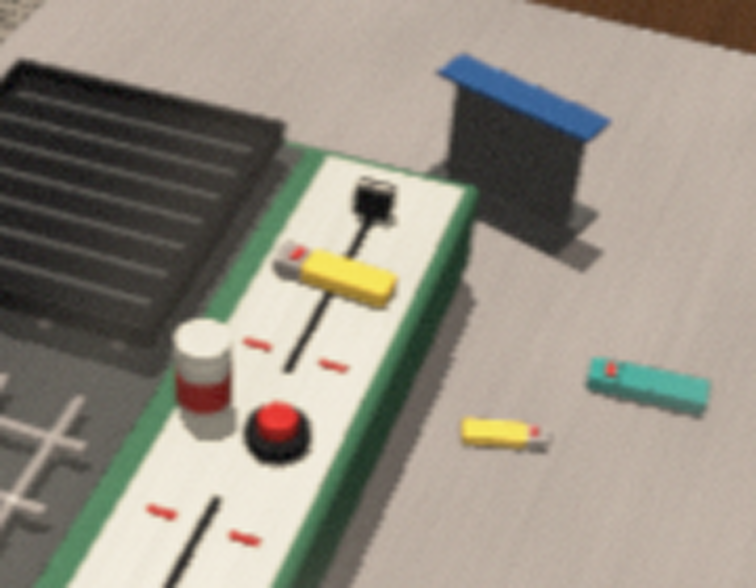

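```bash
cat > m1.py <<'E'
from h import *
np.set_printoptions(precision=4,suppress=True)
t=load('top0');s=load('side0')
P={'mark_far':((188,132),(257,345)),'mark_near':((192,215),(333,366)),'slot_in':((164,173),(290,370)),
'lighter_c':((315,168),(337,270)),'slider_top':((444,164),(375,184)),'ign':((74,198),(278,418)),
'ledgeA':((712,152),(462,55)),'ledgeB':((762,170),(440,72)),'ledgeC':((706,376),(590,138)),'ledgeD':((655,362),(608,120)),
'pepper':((91,101),(203,338)),'deckcornerR':((521,84),(322,152)),'deckcornerN':((529,248),(470,188))}
for k,(a,b) in P.items():
    print(k,*tri((t,300+a[0]/4.2-.5,160+a[1]/4.2-.5),(s,270+b[0]/4.2-.5,110+b[1]/4.2-.5)))
E
python3 m1.py
```

```text
mark_far [ 0.5544 -0.0821  0.0834] [np.float64(0.0004989159386064566), np.float64(0.0004989159386061496)]
mark_near [ 0.5045 -0.0855  0.0829] [np.float64(0.0007326289441890881), np.float64(0.0007326289441891476)]
slot_in [ 0.5276 -0.0684  0.0855] [np.float64(0.000814638906582766), np.float64(0.0008146389065826348)]
lighter_c [ 0.5329 -0.158   0.0935] [np.float64(1.3656898137898779e-05), np.float64(1.3656898137743531e-05)]
slider_top [ 0.536  -0.2321  0.1098] [np.float64(0.0007052391699074842), np.float64(0.0007052391699073089)]
ign [ 0.5106 -0.0145  0.1016] [np.float64(0.0006943755747019987), np.float64(0.0006943755747020018)]
ledgeA [ 0.5383 -0.3889  0.1186] [np.float64(0.007348930831210021), np.float64(0.0073489308312098605)]
ledgeB [ 0.5492 -0.4294  0.0734] [np.float64(0.007548173093061465), np.float64(0.007548173093061578)]
ledgeC [ 0.4226 -0.3948  0.0739] [np.float64(0.006218658491289594), np.float64(0.006218658491289475)]
ledgeD [ 0.4175 -0.3537  0.12  ] [np.float64(0.004482418649658695), np.float64(0.00448241864965876)]
pepper [ 0.563 -0.023  0.137] [np.float64(0.00021048708024637127), np.float64(0.00021048708024648812)]
deckcornerR [ 0.5916 -0.282   0.0844] [np.float64(0.0029016034723105305), np.float64(0.0029016034723104876)]
deckcornerN [ 0.4878 -0.2882  0.0833] [np.float64(0.001745015478816738), np.float64(0.0017450154788167908)]
```

```bash
cat > m2.py <<'E'
from h import *
np.set_printoptions(precision=4,suppress=True)
t=load('top0');s=load('side0')
P={'ledgeA':((712,152),(440,72)),'ledgeB':((762,170),(462,55)),'ledgeC':((706,376),(608,120)),'ledgeD':((655,362),(590,138))}
Q=[]
for k,(a,b) in P.items():
    x,e=tri((t,300+a[0]/4.2-.5,160+a[1]/4.2-.5),(s,270+b[0]/4.2-.5,110+b[1]/4.2-.5));Q.append(x);print(k,x,e[0])
Q=np.array(Q);print('ledge c',Q.mean(0));d=(Q[0]+Q[1]-Q[2]-Q[3]);print(np.degrees(np.arctan2(d[1],d[0])),np.linalg.norm(d)/2)
for z in (.099,):
    L=[onz(t,300+a/4.2-.5,160+b/4.2-.5,z) for a,b in((317,101),(312,233),(294,168),(336,168))];print(np.array(L)); d=L[0]-L[1];print('lighter',(L[0]+L[1])/2,np.degrees(np.arctan2(d[1],d[0])),np.linalg.norm(d))
E
python3 m2.py
```

```text
ledgeA [ 0.5479 -0.3942  0.0966] 0.0007857324612511182
ledgeB [ 0.5394 -0.4237  0.096 ] 0.0006056850368117111
ledgeC [ 0.4168 -0.3892  0.096 ] 0.0012614224881159022
ledgeD [ 0.423  -0.3587  0.0988] 0.00019237581592781002
ledge c [ 0.4818 -0.3915  0.0968]
-15.797299121552127 0.12860041862882166
[[ 0.5725 -0.158   0.099 ]
 [ 0.4933 -0.1562  0.099 ]
 [ 0.5318 -0.1449  0.099 ]
 [ 0.5325 -0.1699  0.099 ]]
lighter [ 0.5329 -0.1571  0.099 ] -1.3609791081483231 0.07924929059337284
```

Request:
send_rows --pt "0 0 0 9.45 0.6" --pt "0 0 0 9.45 0.6" --pt "-4.94 0.3 3.18 0 0.6" --pt "-4.94 0.3 3.18 0 0.6" --pt "-4.94 0.3 3.18 0 0.6" --pt "-4.94 0.3 3.18 0 0.6" --pt "-4.94 0.3 3.18 0 0.6" --pt "-4.94 0.3 3.18 0 0.6" --pt "-4.94 0.3 3.18 0 0.6" --pt "-4.94 0.3 3.18 0 0.6" --pt "-4.94 0.3 3.18 0 0.6" --pt "-4.94 0.3 3.18 0 0.6"

```text
clock: 1.65
tcp_pos: [0.5338, -0.1559, 0.2152]
orientation: [-1.198, 1.227, -1.227]
contact_force: [1.2, -1.3, -0.2]
grip_width: 0.0508
```

```bash
python3 - <<'E'
from h import *
np.set_printoptions(precision=4,suppress=True)
f=snap('wrist','w1');o=r.get_obs();print(o['tcp_pos'],R.from_rotvec(o['orientation']).as_matrix())
snap('side','s1')
E
```

```text
[ 0.5383 -0.1465  0.2151] [[-0.0139  0.0033  0.9999]
 [-0.9999  0.005  -0.0139]
 [-0.005  -1.      0.0032]]
```

View pics/w1.png

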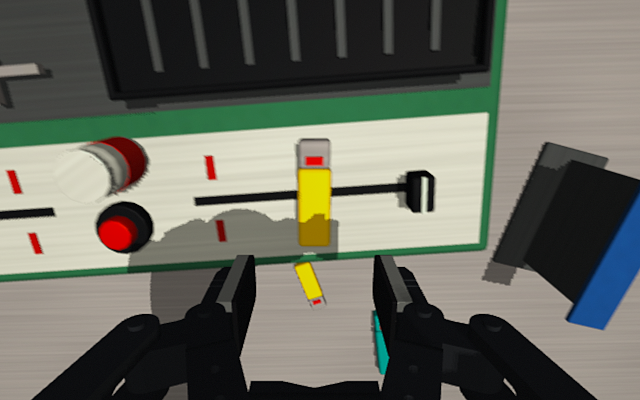

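```bash
python3 - <<'E'
from h import *
np.set_printoptions(precision=4,suppress=True)
f=load('w1')
print(r.get_obs()['tcp_pos'],f['cam_to_world'][:3,3])
for n,u,v,z in(('head',314,140,.099),('butt',314.5,244,.099),('L',297.5,190,.099),('R',331,190,.099),('mf',210,167,.085),('mn',222,231,.085),('sl',425,192,.109),('ign',117,234,.1),('slotin',196,201,.085),('deckN',485,247,.085),('deckF',489,113,.085)): print(n,onz(f,u,v,z))
E
```

```text
[ 0.5364 -0.1496  0.2151] [ 0.6127 -0.1589  0.344 ]
head [ 0.5755 -0.1582  0.099 ]
butt [ 0.4982 -0.1567  0.099 ]
L [ 0.5404 -0.1457  0.099 ]
R [ 0.5398 -0.1694  0.099 ]
mf [ 0.5555 -0.0814  0.085 ]
mn [ 0.5045 -0.0849  0.085 ]
sl [ 0.5398 -0.233   0.109 ]
ign [ 0.5104 -0.0119  0.1   ]
slotin [ 0.5295 -0.0678  0.085 ]
deckN [ 0.4857 -0.2911  0.085 ]
deckF [ 0.5892 -0.2813  0.085 ]
```

Request:
send_rows --pt "0 0 0 0 0.6" --pt "0 0 0 0 0.6" --pt "0 0 0 0 0.6" --pt "0 0 0 0 0.6"

```text
clock: 2.25
tcp_pos: [0.5326, -0.1584, 0.2154]
orientation: [-1.197, 1.228, -1.228]
contact_force: [0.0, 0.2, 1.0]
grip_width: 0.051
```

Request:
send_rows --pt "-0.1 2.5 0.2 0 0.6" --pt "0 2.5 0 0 0.6" --pt "0 2.5 0 0 0.6" --pt "0 2.0 0 0 0.6" --pt "0 1.0 0 0 0.6" --pt "0 0.6 0 0 0.6" --pt "0 0 0 0 0.6" --pt "0 0 0 0 0.6"

```text
clock: 3.25
tcp_pos: [0.5355, -0.1567, 0.105]
orientation: [-1.197, 1.226, -1.228]
contact_force: [-0.5, -0.2, -0.1]
grip_width: 0.0516
```

```bash
python3 - <<'E'
from h import *
f=snap('wrist','w2');s=snap('side','s2')
a=cv2.imread('pics/s2.png')[90:230,270:450];b=cv2.imread('pics/w2.png')
cv2.imwrite('pics/s2z.png',cv2.resize(a,None,fx=4.2,fy=4.2,interpolation=cv2.INTER_CUBIC))
E
```

```text
(no output)
```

View pics/w2.png

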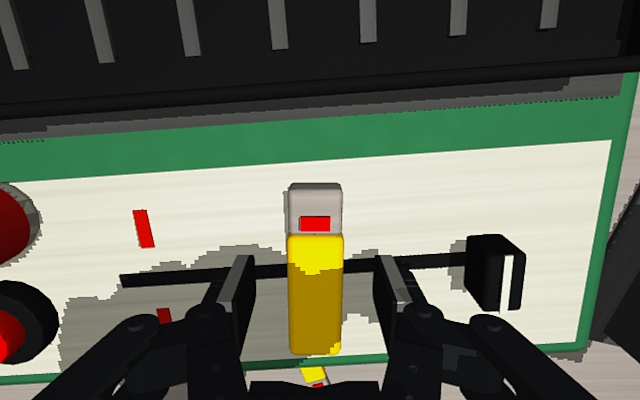

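View pics/s2z.png

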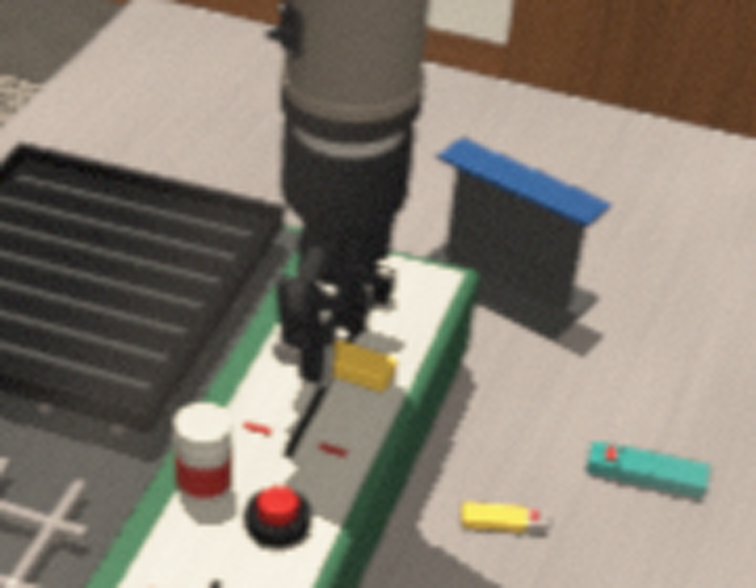

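Request:
send_rows --pt "0 0.4 0 0 0.6" --pt "0 0 0 0 0.6" --pt "0 0 0 0 0.4" --pt "0 0 0 0 0.3" --pt "0 0 0 0 0.2" --pt "0 0 0 0 0.1" --pt "0 0 0 0 0.1" --pt "0 0 0 0 0.1" --force 25

```text
clock: 4.35
tcp_pos: [0.5352, -0.1566, 0.1005]
orientation: [-1.197, 1.227, -1.227]
contact_force: [-0.3, 0.3, 2.3]
grip_width: 0.0233
```

Gripped at 23 mm. Lift and check.

Request:
send_rows --pt "0 -1.0 0 0 0.1" --pt "0 -2.5 0 0 0.1" --pt "0 -3.0 0 0 0.1" --pt "0 -2.5 0 0 0.1" --pt "0 0 0 0 0.1" --pt "0 0 0 0 0.1" --pt "0 0 0 0 0.1"

```text
clock: 5.22
tcp_pos: [0.5343, -0.1564, 0.1892]
orientation: [-1.199, 1.229, -1.226]
contact_force: [0.3, 0.3, -0.8]
grip_width: 0.0232
```

```bash
python3 - <<'E'
from h import *
f=snap('wrist','w3');s=snap('side','s3');snap('top','t3')
o=r.get_obs();print(o['tcp_pos'],o['grip_width'],o['contact_force'])
a=cv2.imread('pics/s3.png')[60:230,250:450]
cv2.imwrite('pics/s3z.png',cv2.resize(a,None,fx=3.5,fy=3.5,interpolation=cv2.INTER_CUBIC))
E
```

```text
[ 0.53463895 -0.15647036  0.1895369 ] 0.023051124999279214 [ 1.48226837 -0.48979789 -0.31180486]
```

View pics/w3.png

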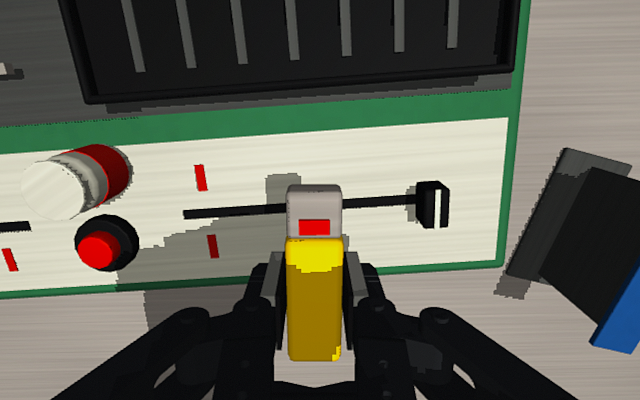

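View pics/s3z.png

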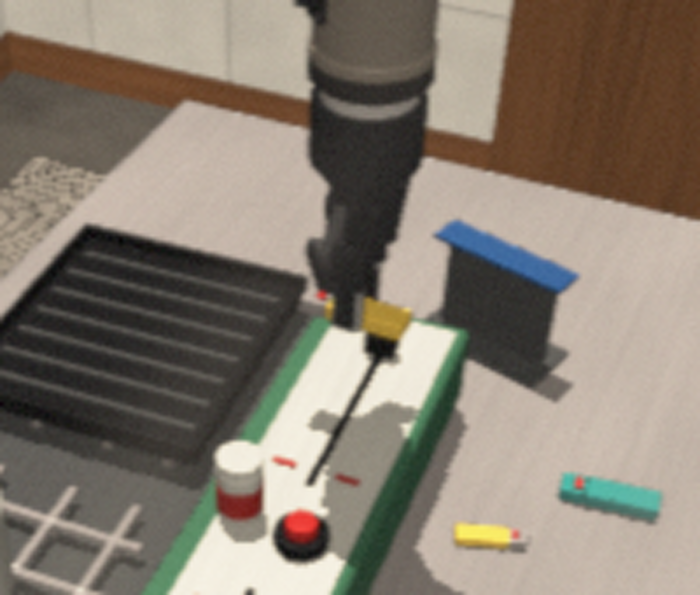

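Request:
send_rows --pt "0 0 0 7.4 0.1" --pt "0 0 0 7.4 0.1" --pt "4.0 0 0.22 0 0.1" --pt "4.0 0 0.22 0 0.1" --pt "4.0 0 0.22 0 0.1" --pt "4.0 0 0.22 0 0.1" --pt "4.0 0 0.22 0 0.1" --pt "4.0 0 0.22 0 0.1" --pt "0 0 0 0 0.1" --pt "0 0 0 0 0.1" --pt "0 0 0 0 0.1" --pt "0 0 0 0 0.1"

```text
clock: 6.88
tcp_pos: [0.4814, -0.3896, 0.1903]
orientation: [-1.063, 1.413, -1.413]
contact_force: [-0.4, 0.5, -0.4]
grip_width: 0.0235
```

```bash
python3 - <<'E'
from h import *
np.set_printoptions(precision=4,suppress=True)
f=snap('wrist','w4');s=snap('side','s4');snap('top','t4')
o=r.get_obs();print(o['tcp_pos'],o['grip_width'],o['contact_force'],R.from_rotvec(o['orientation']).as_matrix())
a=cv2.imread('pics/t4.png')[160:300,360:550]
cv2.imwrite('pics/t4z.png',cv2.resize(a,None,fx=4,fy=4,interpolation=cv2.INTER_CUBIC))
E
```

```text
[ 0.4811 -0.3903  0.1904] 0.023071120412967275 [-0.5044  1.3491 -0.6107] [[-0.2779  0.0001  0.9606]
 [-0.9606  0.     -0.2779]
 [-0.0001 -1.      0.0001]]
```

View pics/w4.png

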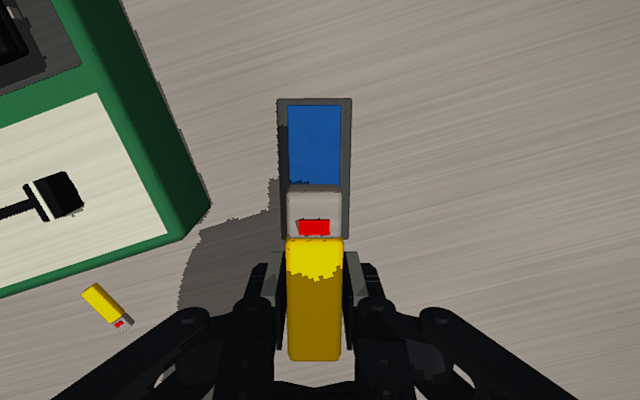

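View pics/t4z.png

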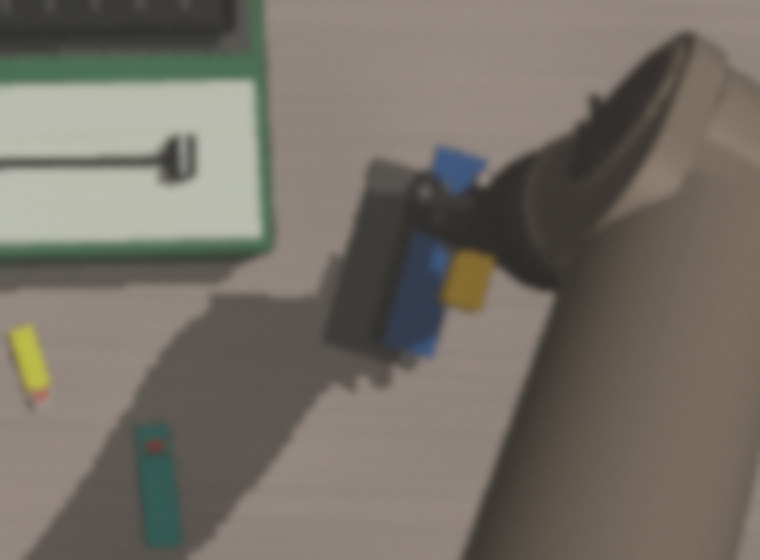

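```bash
python3 - <<'E'
from h import *
f=load('w4')
a,b=onz(f,287.5,105.5,.1),onz(f,340.5,105.5,.1);print(a,b,np.linalg.norm(a-b))
e=(a+b)/2; print('end',e,'centre',e-0.065*np.array([.9606,-.2779,0]))
E
```

```text
[ 0.54911705 -0.39413005  0.1       ] [ 0.54045226 -0.42414021  0.1       ] 0.03123601709027861
end [ 0.54478466 -0.40913513  0.1       ] centre [ 0.48234566 -0.39107163  0.1       ]
```

Request:
send_rows --pt "0 2.0 0.1 0 0.1" --pt "0 2.0 0 0 0.1" --pt "0 1.5 0 0 0.1" --pt "0 1.0 0 0 0.1" --pt "0 0.5 0 0 0.1" --pt "0 0.2 0 0 0.1" --pt "0 0 0 0 0.1" --pt "0 0 0 0 0.1" --pt "0 0 0 0 0.1"

```text
clock: 8.15
tcp_pos: [0.482, -0.3911, 0.1187]
orientation: [-1.062, 1.414, -1.415]
contact_force: [-0.3, 0.1, 0.1]
grip_width: 0.0232
```

Request:
send_rows --pt "0 0.1 0 0 0.1" --pt "0 0.1 0 0 0.1" --pt "0 0 0 0 0.1" --pt "0 0 0 0 0.1"

```text
clock: 8.65
tcp_pos: [0.4818, -0.391, 0.1163]
orientation: [-1.062, 1.414, -1.414]
contact_force: [0.6, -0.5, 0.3]
grip_width: 0.0233
```

Request:
send_rows --pt "0 0.1 0 0 0.1" --pt "0 0 0 0 0.1" --pt "0 0 0 0 0.1"

```text
clock: 9.02
tcp_pos: [0.4819, -0.3911, 0.1155]
orientation: [-1.062, 1.414, -1.414]
contact_force: [-0.2, 0.2, 1.8]
grip_width: 0.0232
```

Request:
send_rows --pt "0 0.1 0 0 0.1" --pt "0 0 0 0 0.1" --pt "0 0 0 0 0.1"

```text
clock: 9.4
tcp_pos: [0.4819, -0.3911, 0.1154]
orientation: [-1.062, 1.414, -1.415]
contact_force: [-3.5, 1.4, 9.6]
grip_width: 0.0231
```

Contact confirmed. Back off 1 mm to unload, then open.

Request:
send_rows --pt "0 -0.1 0 0 0.1" --pt "0 0 0 0 0.28" --pt "0 0 0 0 0.35" --pt "0 0 0 0 0.45" --pt "0 0 0 0 0.5" --pt "0 -1.0 0 0 0.5" --pt "0 -2.5 0 0 0.5" --pt "0 -3.0 0 0 0.5" --pt "0 -3.0 0 0 0.5" --pt "0 0 0 0 0.5" --pt "0 0 0 0 0.5"

```text
clock: 10.78
tcp_pos: [0.4815, -0.3908, 0.2102]
orientation: [-1.062, 1.414, -1.414]
contact_force: [0.5, -0.7, -0.6]
grip_width: 0.0427
```

```bash
python3 - <<'E'
from h import *
np.set_printoptions(precision=4,suppress=True)
f=snap('wrist','w5');s=snap('side','s5')
o=r.get_obs();print(o['tcp_pos'],o['grip_width'],o['contact_force'])
a=cv2.imread('pics/s5.png')[80:220,300:480]
cv2.imwrite('pics/s5z.png',cv2.resize(a,None,fx=4,fy=4,interpolation=cv2.INTER_CUBIC))
E
```

```text
[ 0.4812 -0.3906  0.2093] 0.04243648216562779 [-0.0405 -0.017  -0.2475]
```

View pics/w5.png

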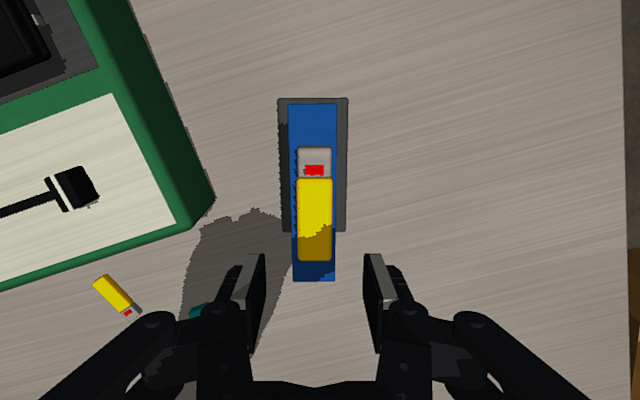

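View pics/s5z.png

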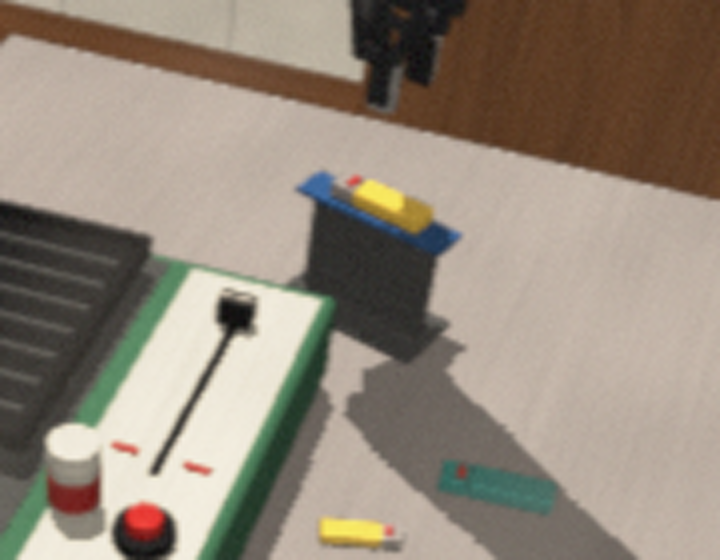

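Request:
send_rows --pt "0 0 0 -9.8 0" --pt "0 0 0 -9.8 0" --pt "-2.92 0 1.68 0 0" --pt "-2.92 0 1.68 0 0" --pt "-2.92 0 1.68 0 0" --pt "-2.92 0 1.68 0 0" --pt "0 0 0 0 0" --pt "0 0 0 0 0" --pt "0 0 0 0 0" --pt "0 0 0 0 0"

```text
clock: 12.12
tcp_pos: [0.5413, -0.2714, 0.2102]
orientation: [-1.236, 1.167, -1.166]
contact_force: [-0.4, 0.2, 0.2]
grip_width: -0.0
```

```bash
python3 - <<'E'
from h import *
np.set_printoptions(precision=4,suppress=True)
f=snap('wrist','w6')
o=r.get_obs();print(o['tcp_pos'],o['grip_width'],o['contact_force'],R.from_rotvec(o['orientation']).as_matrix())
E
```

```text
[ 0.5415 -0.2712  0.2102] 0.00016979010652385526 [-0.2103 -0.0065 -0.0917] [[ 0.0582 -0.0002  0.9983]
 [-0.9983 -0.0002  0.0582]
 [ 0.0002 -1.     -0.0002]]
```

View pics/w6.png

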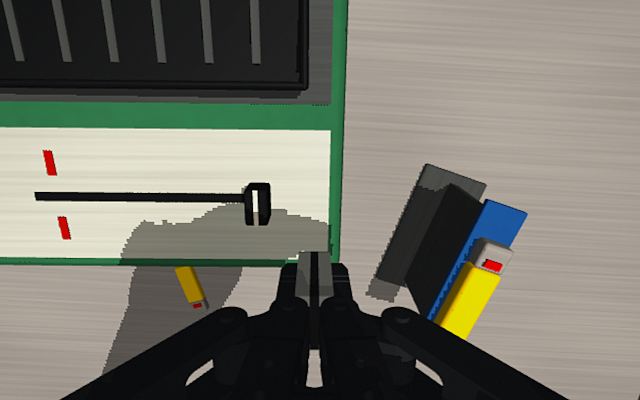

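```bash
python3 - <<'E'
from h import *
np.set_printoptions(precision=4,suppress=True)
f=load('w6')
for n,u,v,z in(('line',255.5,207,.109),('top far',256,190,.109),('top near',256,224,.109),('mf',49.5,163,.085),('mn',64,228,.085),('slotin',36,196,.085),('slotout',244,199,.085),('deckN',329,260,.085),('deckF',329,130,.085)): print(n,onz(f,u,v,z))
E
```

```text
line [ 0.5379 -0.2333  0.109 ]
top far [ 0.5499 -0.2335  0.109 ]
top near [ 0.5256 -0.2337  0.109 ]
mf [ 0.5543 -0.0821  0.085 ]
mn [ 0.5041 -0.0846  0.085 ]
slotin [ 0.5287 -0.0679  0.085 ]
slotout [ 0.5351 -0.2212  0.085 ]
deckN [ 0.4886 -0.2875  0.085 ]
deckF [ 0.5892 -0.2804  0.085 ]
```

Request:
send_rows --pt "0 2.5 -0.1 0 0" --pt "0 2.5 0 0 0" --pt "0 2.5 0 0 0" --pt "0 1.8 0 0 0" --pt "0 1.0 0 0 0" --pt "0 0 0 0 0" --pt "0 0 0 0 0" --pt "0 0 0 0 0"

```text
clock: 13.18
tcp_pos: [0.5415, -0.2707, 0.1082]
orientation: [-1.236, 1.164, -1.166]
contact_force: [-0.5, 0.1, 0.3]
grip_width: -0.0
```

```bash
python3 - <<'E'
from h import *
np.set_printoptions(precision=4,suppress=True)
f=snap('wrist','w7')
o=r.get_obs();print(o['tcp_pos'],o['grip_width'],o['contact_force'])
E
```

```text
[ 0.5414 -0.2706  0.108 ] -0.00011168578317695125 [ 0.4456 -0.7137  0.1438]
```

View pics/w7.png

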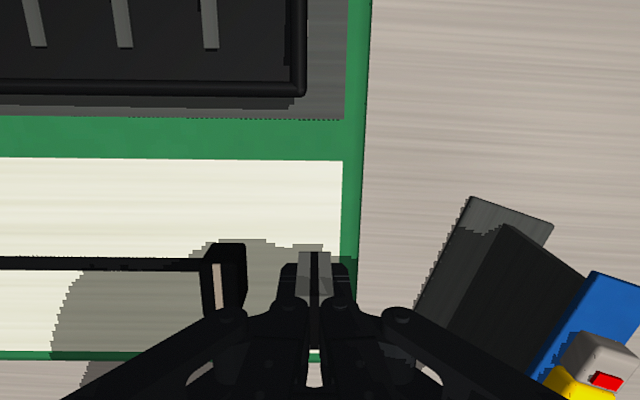

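Request:
send_rows --pt "-0.5 0 0 0 0" --pt "-0.4 0 0 0 0" --pt "-0.3 0 0 0 0" --pt "-0.3 0 0 0 0" --pt "-0.3 0 0 0 0" --pt "-0.3 0 0 0 0" --pt "0 0 0 0 0"

```text
clock: 14.1
tcp_pos: [0.5397, -0.2495, 0.1073]
orientation: [-1.237, 1.165, -1.165]
contact_force: [1.2, 0.5, 0.4]
grip_width: 0.0001
```

```bash
python3 - <<'E'
from h import *
np.set_printoptions(precision=4,suppress=True)
f=snap('wrist','w8')
o=r.get_obs();print(o['tcp_pos'],o['grip_width'],o['contact_force'])
E
```

```text
[ 0.5397 -0.2494  0.1073] 0.00012169601513614263 [-0.8754 -1.1654  0.128 ]
```

View pics/w8.png

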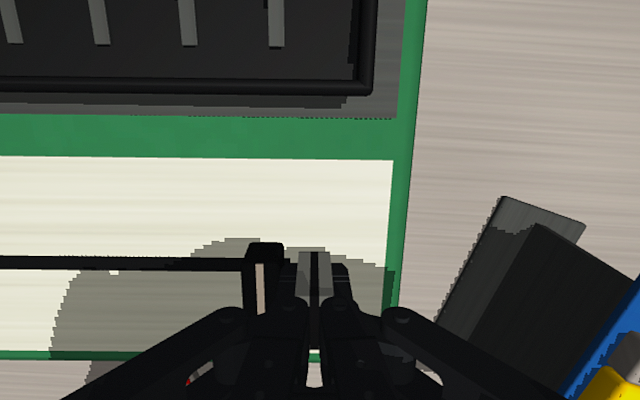

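Request:
send_rows --pt "-0.3 0 0 0 0" --pt "-0.3 0 0 0 0" --pt "-0.4 0 0 0 0" --pt "-0.5 0 0 0 0" --pt "-0.5 0 0 0 0" --pt "-0.5 0 0 0 0" --pt "-0.5 0 0 0 0" --pt "-0.5 0 0 0 0" --pt "-0.5 0 0 0 0" --pt "-0.3 0 0 0 0" --pt "-0.2 0 0 0 0" --pt "0 0 0 0 0"

```text
clock: 15.65
tcp_pos: [0.5368, -0.2042, 0.1073]
orientation: [-1.237, 1.166, -1.164]
contact_force: [0.2, -1.2, 0.5]
grip_width: -0.0
```

```bash
python3 - <<'E'
from h import *
np.set_printoptions(precision=4,suppress=True)
f=snap('wrist','w9');snap('side','s9')
o=r.get_obs();print(o['tcp_pos'],o['grip_width'],o['contact_force'])
print(onz(load('w8'),261,280,.109))
E
```

```text
[ 0.5365 -0.2043  0.1071] -0.00020177841212378945 [ 0.5638 -1.1464 -0.0522]
[ 0.5422 -0.2292  0.109 ]
```

View pics/w9.png

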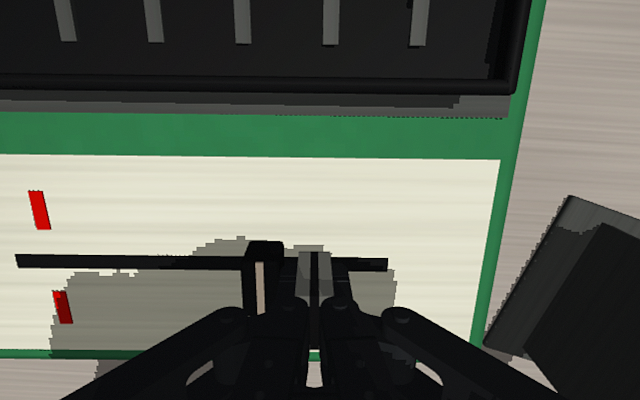

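```bash
cat > m9.py <<'E'
from h import *
import sys
np.set_printoptions(precision=4,suppress=True)
def go(tag,l,m1,m2):
    f=load(tag);d=np.array([.0585,-.9983,0])
    L=onz(f,*l,.109);a=onz(f,*m1,.085);b=onz(f,*m2,.085);m=(a+b)/2
    print('line',L,'mark',a,b,'remaining along +y stove',(L-m)@d, (L-a)@d,(L-b)@d, r.get_obs()['tcp_pos'])
E
python3 -c "
from m9 import *
go('w9',(261,282),(39.5,210),(62.5,307))"
```

```text
line [ 0.5384 -0.184   0.109 ] mark [ 0.5544 -0.082   0.085 ] [ 0.5042 -0.0844  0.085 ] remaining along +y stove 0.10113690608278306 0.10085888693166106 0.10141492523390505 [ 0.5365 -0.2043  0.1071]
```

Request:
send_rows --pt "-0.3 0 0 0 0" --pt "-0.5 0 0 0 0" --pt "-0.7 0 0 0 0" --pt "-0.8 0 0 0 0" --pt "-0.8 0 0 0 0" --pt "-0.8 0 0 0 0" --pt "-0.8 0 0 0 0" --pt "-0.8 0 0 0 0" --pt "-0.7 0 0 0 0" --pt "-0.5 0 0 0 0" --pt "-0.3 0 0 0 0" --pt "0 0 0 0 0"

```text
clock: 17.25
tcp_pos: [0.5328, -0.1342, 0.1073]
orientation: [-1.237, 1.165, -1.164]
contact_force: [-0.3, 0.3, -0.2]
grip_width: 0.0003
```

Request:
send_rows --pt "-0.3 0 0 0 0" --pt "-0.5 0 0 0 0" --pt "-0.5 0 0 0 0" --pt "-0.3 0 0 0 0" --pt "0 0 0 0 0" --pt "0 0 0 0 0"

```text
clock: 18.0
tcp_pos: [0.5316, -0.1182, 0.1072]
orientation: [-1.237, 1.165, -1.164]
contact_force: [0.6, 0.4, -0.1]
grip_width: -0.0003
```

```bash
python3 - <<'E'
from h import *
np.set_printoptions(precision=4,suppress=True)
f=snap('wrist','w10');snap('side','s10')
o=r.get_obs();print(o['tcp_pos'],o['grip_width'],o['contact_force'])
E
```

```text
[ 0.5317 -0.1185  0.1072] -4.382998731743946e-05 [-0.063   0.1315  0.7758]
```

View pics/w10.png

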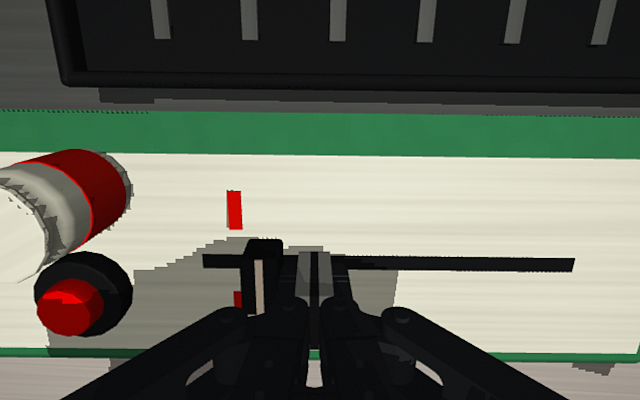

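```bash
python3 -c "
from m9 import *
go('w10',(259.5,285),(235,210),(241.5,300))
f=load('w10');print(onz(f,255,260,.109),onz(f,263,310,.109))"
```

```text
line [ 0.5319 -0.0974  0.109 ] mark [ 0.5544 -0.0828  0.085 ] [ 0.5082 -0.0856  0.085 ] remaining along +y stove 0.013234245308538492 0.013268348332275238 0.013200142284801746 [ 0.5317 -0.1185  0.1072]
[ 0.543  -0.0955  0.109 ] [ 0.5203 -0.099   0.109 ]
```

Request:
send_rows --pt "-0.3 0 0 0 0" --pt "-0.4 0 0 0 0" --pt "-0.3 0 0 0 0" --pt "-0.2 0 0 0 0" --pt "-0.1 0 0 0 0" --pt "0 0 0 0 0" --pt "0 0 0 0 0" --pt "0 0 0 0 0" --pt "1.0 0 0 0 0" --pt "1.0 0 0 0 0"

```text
clock: 19.35
tcp_pos: [0.5324, -0.1265, 0.1074]
orientation: [-1.237, 1.165, -1.165]
contact_force: [-0.2, 0.4, -0.8]
grip_width: 0.0003
```

Request:
send_rows --pt "0 -2.5 0 0 0" --pt "0 -3.0 0 0 0" --pt "0 -3.0 0 0 0" --pt "0 0 0 0 0" --pt "0 0 0 0 0" --pt "0 0 0 0 0"

```text
clock: 20.1
tcp_pos: [0.5315, -0.1258, 0.1912]
orientation: [-1.238, 1.167, -1.164]
contact_force: [0.5, 1.0, 0.5]
grip_width: 0.0
```

```bash
python3 - <<'E'
from h import *
np.set_printoptions(precision=4,suppress=True)
f=snap('wrist','w11');snap('side','s11')
o=r.get_obs();print(o['tcp_pos'],o['grip_width'],o['contact_force'])
a=cv2.imread('pics/w11.png')[120:270,180:370]
cv2.imwrite('pics/w11z.png',cv2.resize(a,None,fx=4,fy=4,interpolation=cv2.INTER_CUBIC))
a=cv2.imread('pics/s11.png')[150:270,270:430]
cv2.imwrite('pics/s11z.png',cv2.resize(a,None,fx=4,fy=4,interpolation=cv2.INTER_CUBIC))
E
```

```text
[ 0.5317 -0.1257  0.1913] 0.0002408292751358039 [ 0.0133  0.4144 -0.1593]
```

View pics/w11z.png

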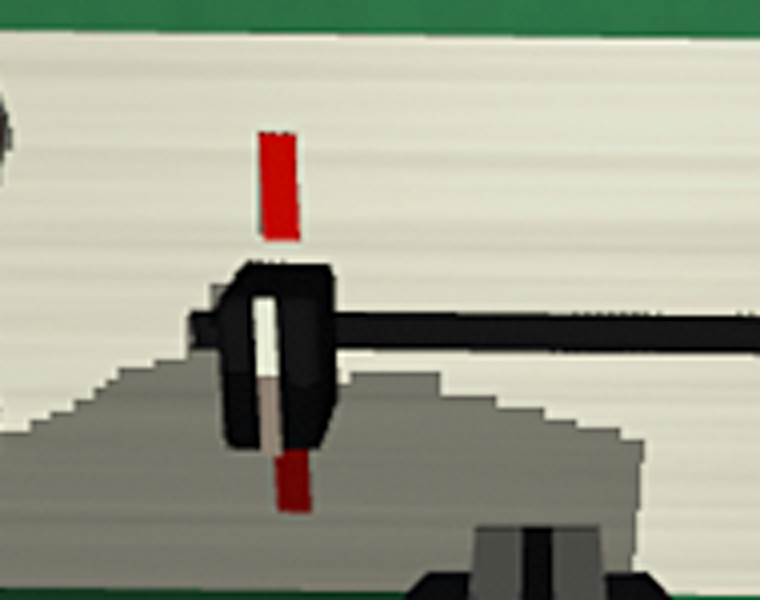

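View pics/s11z.png

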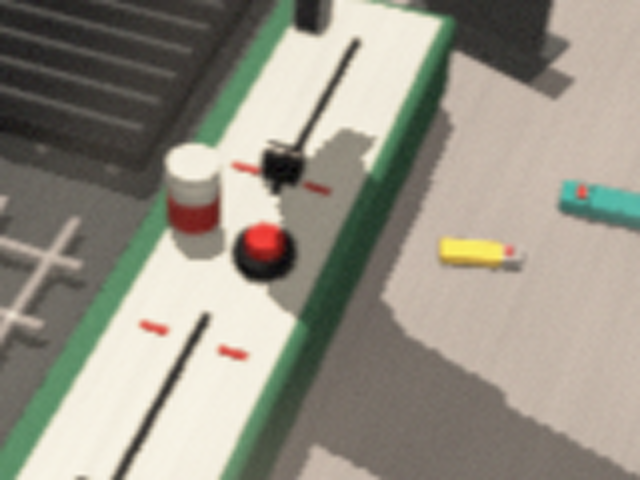

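```bash
python3 -c "
from m9 import *
c=lambda a,b:(180+a/4-.4,120+b/4-.4)
go('w11',c(267.5,372),c(279,187),c(293,482))
f=load('w11');print(onz(f,*c(264.5,297),.109),onz(f,*c(271,455),.109))
s=load('s11')
for a,b,z in((246,168,.085),(317,188,.085),(287,148,.109)):print(onz(s,270+a/4-.4,150+b/4-.4,z))
print(proj(s,(.5285,-.0833,.109)))"
```

```text
line [ 0.5306 -0.0849  0.109 ] mark [ 0.5545 -0.0826  0.085 ] [ 0.5009 -0.0852  0.085 ] remaining along +y stove 0.001200325364751883 0.0009681329537031914 0.001432517775800568 [ 0.5317 -0.1257  0.1913]
[ 0.5429 -0.0845  0.109 ] [ 0.5166 -0.0855  0.109 ]
[ 0.5534 -0.0811  0.085 ]
[ 0.5044 -0.0836  0.085 ]
[ 0.5274 -0.086   0.109 ]
[340.5208 187.1398]
```

Request:
send_rows --pt "-2.83 0 -0.35 0 0" --pt "-2.83 0 -0.35 0 0" --pt "-2.83 0 -0.35 0 0" --pt "-2.83 0 -0.35 0 0" --pt "0 0 0 0 0" --pt "0 0 0 0 0" --pt "0 0 0 0 0" --pt "0 0 0 0 0"

```text
clock: 21.2
tcp_pos: [0.5116, -0.0144, 0.1922]
orientation: [-1.236, 1.166, -1.166]
contact_force: [-0.5, -0.5, 0.0]
grip_width: 0.0
```

```bash
python3 - <<'E'
from h import *
np.set_printoptions(precision=4,suppress=True)
f=snap('wrist','w12')
o=r.get_obs();print(o['tcp_pos'],o['contact_force'])
E
```

```text
[ 0.5116 -0.0142  0.1922] [ 0.007  -0.6195  0.0033]
```

View pics/w12.png

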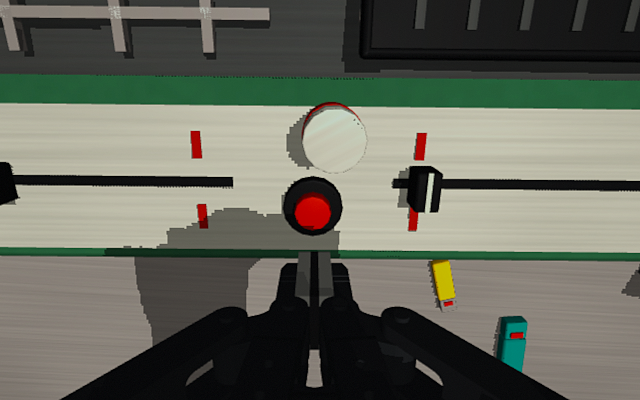

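```bash
python3 -c "
from m9 import *
go('w12',(430,192),(420.5,146),(412.5,221))
f=load('w12');print([onz(f,312.5,211,z) for z in(.098,.1016)])"
```

```text
line [ 0.5305 -0.0859  0.109 ] mark [ 0.5547 -0.0832  0.085 ] [ 0.5019 -0.0855  0.085 ] remaining along +y stove 0.0016818751820107034 0.0012662311827605398 0.002097519181260867 [ 0.5116 -0.0142  0.1922]
[array([ 0.51  , -0.0147,  0.098 ]), array([ 0.5113, -0.0147,  0.1016])]
```

Request:
send_rows --pt "0 2.0 0 0 0" --pt "0 2.5 0 0 0" --pt "0 1.5 0 0 0" --pt "0 0.7 0 0 0" --pt "0 0.3 0 0 0" --pt "0 0 0 0 0" --pt "0 0 0 0 0" --pt "0 0 0 0 0"

```text
clock: 22.25
tcp_pos: [0.5118, -0.0136, 0.1227]
orientation: [-1.236, 1.165, -1.166]
contact_force: [-0.1, -0.4, -0.3]
grip_width: -0.0001
```

Request:
send_rows --pt "0 0.2 0 0 0" --pt "0 0.2 0 0 0" --pt "0 0.1 0 0 0" --pt "0 0 0 0 0" --pt "0 0 0 0 0"

```text
clock: 22.88
tcp_pos: [0.5118, -0.0135, 0.1175]
orientation: [-1.236, 1.165, -1.165]
contact_force: [0.7, -0.1, 4.0]
grip_width: -0.0
```

Request:
send_rows --pt "0 0.2 0 0 0" --pt "0 0.1 0 0 0" --pt "0 0.1 0 0 0" --pt "0 0 0 0 0"

```text
clock: 23.38
tcp_pos: [0.512, -0.0135, 0.1148]
orientation: [-1.236, 1.164, -1.166]
contact_force: [-5.0, -0.8, 19.4]
grip_width: 0.0002
```

Request:
send_rows --pt "0 0.1 0 0 0" --pt "0 0.1 0 0 0" --pt "0 0 0 0 0" --pt "0 0 0 0 0"

```text
clock: 23.88
tcp_pos: [0.5121, -0.0135, 0.1145]
orientation: [-1.236, 1.164, -1.167]
contact_force: [-10.7, -1.0, 39.2]
grip_width: 0.0
```

```bash
python3 - <<'E'
from h import *
np.set_printoptions(precision=4,suppress=True)
f=snap('wrist','w13');snap('side','s13')
o=r.get_obs();print(o['tcp_pos'],o['contact_force'],r.tip_extent)
a=cv2.imread('pics/w13.png')[180:360,200:440]
cv2.imwrite('pics/w13z.png',cv2.resize(a,None,fx=3.3,fy=3.3,interpolation=cv2.INTER_CUBIC))
for t in('s11','s13'):
  a=cv2.imread(f'pics/{t}.png')[170:240,300:380]
  cv2.imwrite(f'pics/{t}y.png',cv2.resize(a,None,fx=7,fy=7,interpolation=cv2.INTER_CUBIC))
E
```

```text
[ 0.5121 -0.0135  0.1145] [-10.7205  -0.3871  38.751 ] 0.014
```

View pics/w13z.png

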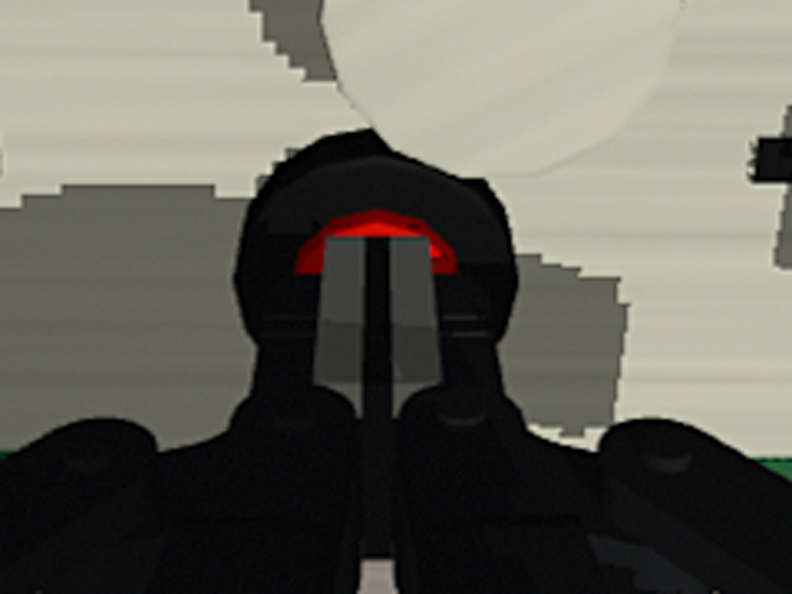

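View pics/s13y.png

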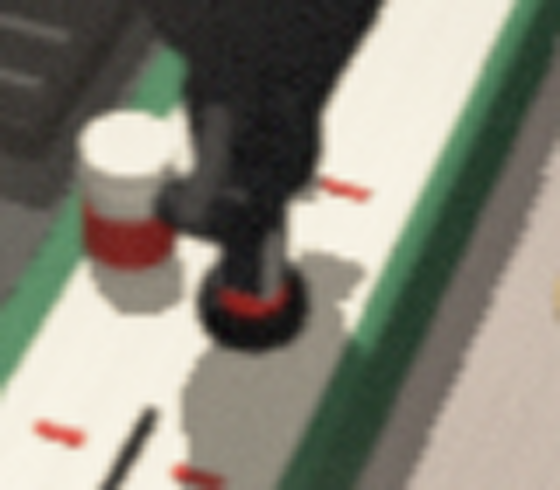

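View pics/s11y.png

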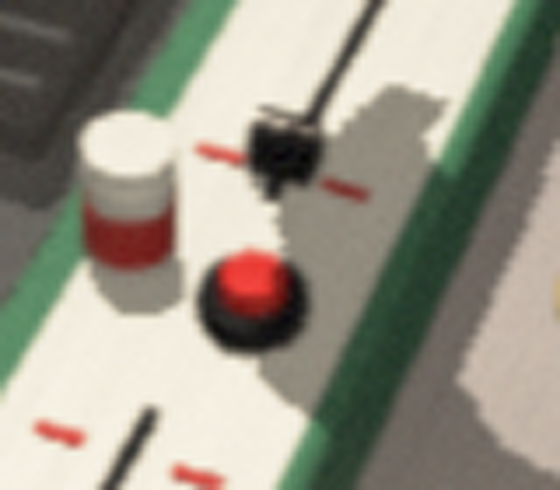

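Button visibly sunk and bottomed out. Release upward.

Request:
send_rows --pt "0 -0.5 0 0 0" --pt "0 -1.0 0 0 0" --pt "0 -2.5 0 0 0" --pt "0 -3.0 0 0 0" --pt "0 -3.0 0 0 0" --pt "0 0 0 0 0" --pt "0 0 0 0 0" --pt "0 0 0 0 0" --pt "0 0 0 0 0"

```text
clock: 25.1
tcp_pos: [0.511, -0.0136, 0.2104]
orientation: [-1.238, 1.166, -1.164]
contact_force: [0.0, -0.9, 0.1]
grip_width: -0.0001
```

```bash
python3 - <<'E'
from h import *
np.set_printoptions(precision=4,suppress=True)
f=snap('wrist','w14');s=snap('side','s14')
o=r.get_obs();print(o['tcp_pos'],o['contact_force'])
a=cv2.imread('pics/s14.png')[100:250,230:430]
cv2.imwrite('pics/s14z.png',cv2.resize(a,None,fx=4,fy=4,interpolation=cv2.INTER_CUBIC))
E
```

```text
[ 0.5113 -0.0136  0.2108] [-0.2746 -0.5986  0.6777]
```

View pics/w14.png

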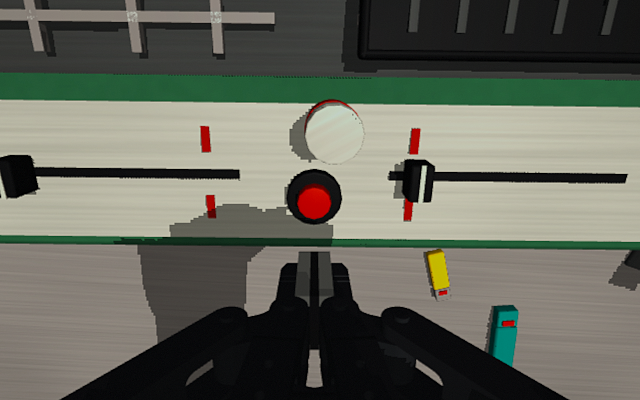

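View pics/s14z.png

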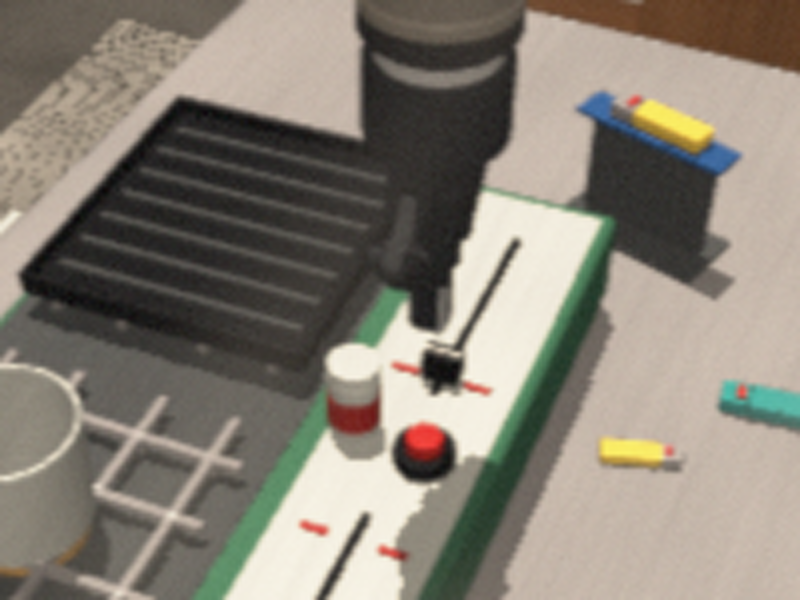

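```bash
python3 -c "
from m9 import *
go('w14',(422.5,183),(414.5,141),(407.5,209))
print(r.hand_in())"
```

```text
line [ 0.5306 -0.0855  0.109 ] mark [ 0.5545 -0.0831  0.085 ] [ 0.5037 -0.0853  0.085 ] remaining along +y stove 0.0014074007777898363 0.0010098616212536827 0.00180493993432599 [ 0.5113 -0.0136  0.2108]
the job is handed in; nothing more can be done
None
```

All three steps are done in the order you set, and the job was handed in at about 25 s of the 61 s allowed. No verdict was given.

1. **Lighter:** I moved the larger yellow lighter from the control deck to the blue ledge and released it lengthwise along the top. Last pictures show it lying flat on the ledge, near its centre line.
2. **Slider:** The griddle stands on the right burner, so I pushed the right slider from its outer side with closed fingers. Force readings stayed within about 1 N. The white line ended about 1.2–1.7 mm short of the red mark in three wrist views. A single side view put it slightly further short, at about 2.5–3.5 mm. All of these are inside the 5 mm tolerance.
3. **Igniter:** I pressed the button until it stopped, with about 39 N showing on the tool, then let it go. The last pictures show it back up.

The one disagreement was the button's height. I first measured its top at 0.102 m, but contact came about 5 mm higher, so I judged "fully down" by the hard stop and the picture rather than by height.

In the last wrist and side pictures the griddle, cup, pepper tin and left slider look undisturbed. I checked those by eye only and did not measure them. The spoon was not in the last views, but the arm never went near it. The arm was clear of everything at hand-in.

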